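Latch the leak-test fixture and start the test

TASK

Clamp up the leak-test fixture: pull the draw latch's steel loop out over its keeper, drop it down behind the keeper, let go, and press the latch lever down over centre until it lies flat, so that the seal carriage is drawn up to the grey housing. Only once it is latched, press the black shrouded push button on the sloping control desk fully down, without forcing it hard against its stop, and let it come back up. Leave the spare housings and the other loose things on the bench where they are.

Things in the scene. Friction and masses are not known exactly. Their poses are not given: they have to be found in the camera images.
- fixture: Dark steel leak-test fixture, fixed to the bench. Origin on the bench surface under the lever's pivot, z up. +y runs along the draw latch from lever pivot to keeper; all latch motion is in the plane x = 0; +x points away from the robot. Base plate 20 mm thick, x -145 to 55 mm, y -130 to 190 mm.
- part (a point): Middle of the grey moulded housing under test, fixed beside the latch on its -x side (the robot's), lying along the fixture's y: 152 mm long, 70 mm across, top 111 mm above the bench. Axes as the fixture. The carriage's upright seal plate (56 mm wide, 20 mm thick, top 110 mm above the bench) stands 98 to 118 mm beyond this point in +y.
- pivot (a point): Lever's pivot, 75 mm above the bench, its axis along x, between two cheeks that reach to x +-24 mm. Axes as the fixture. The lever is a bar 22 mm wide with a black sleeve 24 mm wide, 12 mm thick, from 49 to 117 mm from the pivot.
- lever (a joint): Lever angle, rad. 0 = shut, flat on its stop, pointing to the fixture's -y; grows as it is raised: 1.57 upright, 2.1 (stop) leaning towards the keeper. Starts 0.75 to 1.1. Stiff pivot, 0.12 N m: stays where left. With the loop hooked, shutting it stretches a spring (about 5 to 12 N at the sleeve) until over centre at about 0.2 rad; then it stays shut.
- lever_grip (a point): Point on the sleeve's pressing face, 90 mm from the pivot, 6 mm off the lever's mid-plane. The face looks up when the lever is shut, towards the keeper when it is upright. Axes: z outward normal of that face, -y along the lever to its free end.
- loop_bar (a point): Middle of the loop's crossbar, a round 8 mm bar along x joining two 8 mm legs 60 mm apart and 110 mm long. The legs hang on a pin carried by the lever. The loop swings freely and falls by its own weight; at the start its crossbar lies on top of the keeper, unhooked. Axes: y outward along the loop, z its upper side.
- loop_pin (a point): Pin of the loop on the lever: 26 mm from the pivot, 15 degrees further in the shutting direction than the lever. Raising the lever pushes the loop out towards +y, and pulling the loop out (about 5 to 10 N) draws the lever up after it. Axes as loop_bar.
- loop_tab (a point): Grip point in the loop's pull tab, a flat steel tongue in the loop's plane: 20 mm wide (along x), 8 mm thick, from 2 to 48 mm beyond the crossbar; this point is 30 mm beyond it. Free space 35 mm or more below. Axes as loop_bar: y outward along the tab.
- keeper (a point): Seat of the hooked crossbar's centre, on the carriage; axes as the fixture. On its -y side stands a 22 mm wide post leaning out over it by 20 degrees, top 13 to 17 mm above the seat. A ledge 4 mm below the seat reaches to y +20 mm. To drop in behind the post the crossbar's centre must be 5 mm or more beyond the seat in +y; the loop can be pulled out to 18 mm beyond.
- carriage (a joint): Travel of the seal carriage towards the housing, m. 0 = back on its stop (start), about 0.009 when the latch is shut with the loop hooked. A spring pushes it back with 10 N, rising to about 40 N.
- desk: Grey control desk, fixed to the bench, 145 mm deep, 150 mm wide, 96 mm high at the back. Origin: middle of its underside. Its face slopes at 31.5 degrees (0.55 rad), looking up and to the desk's -x. Two small glass lamps (22 mm) stand beside the button.
- start (a joint): Push button travel, m: 0 = up, 0.008 = fully down on its stop. Spring: about 1.8 N to start, 6 N fully down; it comes back by itself.
- start_top (a point): Centre of the push button's flat black top, 40 mm across, on the desk's sloping face. Its z axis points out of the face, 31.5 degrees from vertical: press along -z. It stands in a round steel shroud, 64 mm inside and 72 mm outside, whose rim is 6 mm above the button's top.
- housing_a: Loose bystander: spare grey moulded housing with a black cap, standing, 84 mm wide at the foot and 132 mm tall. Origin: centre of its underside, z up.
- housing_b: Loose bystander: spare grey moulded housing with a black cap, standing, 84 mm wide at the foot and 132 mm tall. Origin: centre of its underside, z up.
- tin: Loose bystander: dark steel tin, 70 mm across, 75 mm tall, beyond the fixture. Origin: centre of its underside, z up.
- gasket: Loose bystander: black rubber ring, 44 mm across, 8 mm thick, lying on the corner of the fixture's plate. Origin: centre of its underside.
- screwdriver: Loose bystander: screwdriver with a blue handle lying on the bench, about 200 mm long along its x axis. Origin: on its underside.
- tape: Loose bystander: roll of tape lying flat, 100 mm across, 30 mm high. Origin: centre of its underside.

How it is judged (in metres and radians):
On the way, in this order (a step that is already met when the one before it is completed fails the run):
1. the loop's crossbar lies down behind the keeper, let go by the fingers (z of loop_bar in the frame of keeper between -0.012 and 0.007 m and y of loop_bar in the frame of keeper between -0.005 and 0.03 m and contact force between the fingers and loop below 0.5 N), for 0.2 s.
2. the lever is pressed flat over centre and the carriage is drawn up (value of joint lever below 0.06 rad and value of joint carriage above 0.007 m and z of loop_bar in the frame of keeper between -0.012 and 0.007 m and y of loop_bar in the frame of keeper between -0.005 and 0.03 m), for 0.2 s.
3. the push button is pressed fully down (value of joint start above 0.007 m), for 0.1 s.
At the end, for the whole second after the job is handed in: The lever lies flat (within 0.06 rad of its stop), the crossbar sits behind the keeper (from 5 mm short of its seat to 30 mm beyond it along the latch, at most 7 mm above and 12 mm below it), the carriage is drawn at least 7 mm, and the push button is up again (less than 2 mm down) (all of step 2 and value of joint start below 0.002 m); the robot touches nothing.
It fails at once if the push button is pressed before the fixture is latched (value of joint start above 0.003 m and (value of joint lever above 0.1 rad or value of joint carriage below 0.006 m)).
It fails at once if the push button is forced with more than 60 N (contact force between anything else and start_c0 above 60 N).
It fails at once if a bystander is moved by more than 30 mm (distance of any of housing_a, housing_b, tin, gasket, screwdriver, tape from where it was at the start of the episode above 0.03 m).
It also fails if it takes over 56 s, if anything falls off the work surface, if the arm or the gripper's body presses on something with over 40 N, if the wrist force passes 120 N, or if a joint passes its speed limit or range.

ROBOT

A 6-joint arm with a two-finger parallel gripper is mounted at the origin on the work surface. World frame = base frame: x ahead of the robot, y to its left, z up, the work surface at z = 0. Lengths are in m, angles in degrees, forces in N, time in s.
With the tool pointing down it reaches from about 0.25 to 0.725 m from the base axis. Payload 9.7 kg.
Tool frame: the origin (TCP) lies between the finger pads; the fingertips stand bot.tcp_to_tips ahead of it and the grasp point (between the pads) lies 11 mm behind it (bot.tcp_to_tips is the distance from the TCP to the fingertips, in m); z points along the fingers, y is the line along which they close (so a half turn about z gives the same grasp; the last joint's range is limited). The gripper opens to 85 mm and grips with 20 to 120 N. Pads are 22 mm wide; open, the fingers measure 114 mm over their backs; the gripper's body (76 mm by 85 mm) begins 54 mm behind the grasp point. The pads swing forward as they close: fully open they stand 13 mm farther back than shut.
Start: joints at [73.797, 4.979, 10.078, 95.1, 0, 90], TCP at [0.153, 0.528, 0.239] pointing down, gripper open.
Joint ranges: [-179.16, 179.16], [-48.56, 103.87], [-65.8, 70.77], [-126.05, 130.52], [-82.76, 87.17], [-180, 180]. Speed limits (degrees/s): [127.2, 127.2, 147.25, 180, 180, 180].

INTERFACE

Orientations are given as [roll, pitch, yaw] about the fixed x, y, z axes, in that order (R = Rz(yaw) Ry(pitch) Rx(roll)).
In Python, from workcell import bot gives the robot as it stands. The module is installed in compiled form; this text tells all that it offers.
- The arm moves only by the tool carry_out, never from a script. Its arguments are lists of equal length, an entry for each row: "linear": the shift along the world's x, y, z normalised to -1 to 1, where 1 is 2 cm, a list of three; "rotation": the turn, a rotation vector about the world's x, y, z normalised to -1 to 1, where 1 is 8 degrees, a list of three; "grip": the closure, from -1 (fully open) to 1 (shut). In form: {"linear": [[tx, ty, tz], ...], "rotation": [[rx, ry, rz], ...], "grip": [grip, ...]}. A call has 1 to 12 rows; each row shifts and turns the commanded pose from where the row before left it; what a row does not reach is not made up. A row lasts 1/10 s, in which the tool goes at most 50 mm and 8.59 degrees, less where a joint would pass 70% of its speed; a pose out of reach is approached as far as the arm can. A call with a number of a shift or a turn outside -1 to 1 is refused whole. A call with a gripper value outside its range is refused whole. The fingers move at their own pace and stop on an object; "grip_force" is the grip in N (left out, the last holds). Time passes only in rows, so rows that do not move let the fingers close. It gives the time, the measured TCP pose, the force, the opening and the grip force at its end, in the units of the state.
- bot.get_obs(): the state, without advancing time (a new reading comes with each control period).
- bot.camera(name): name is "side" or "top" or "wrist"; returns the picture (400x640x3 uint8, blue, green, red); there is no depth.
- bot.camera_model(name): a dict with "fx", "fy", "cx", "cy" (pixels), "camera_from_world" (4x4, takes a point from world to camera coordinates). Camera axes: x right, y up, looking along -z (the intrinsics and any distortion apply to the point x, -y, -z); pixel columns grow to the right and rows downward; lengths in m; the calibration is good to about 2 mm. A picture is of the moment at which its call begins: read the wrist's pose just before it. camera_model takes no time and is no camera call; for the wrist camera it gives the pose at the moment of the call.
- bot.job_done(): hands the job in; it is judged then, once.
The state is a dict: "time": time; "q": joint angles; "qd": joint speeds; "joint_efforts": joint torques, N m; "ee_pos": TCP position; "tcp_rot": TCP orientation; "wrist_force": force on the tool from outside, world axes, zero at the start; "torque": the same for the moment, N m; "opening": finger opening in m; "grasp_force": force on a finger pad.
Only numpy, scipy, OpenCV 4.12 (cv2) and the standard library are available. Lean on these libraries where they do the work, as an engineer would, in place of code of your own. Each camera call takes 0.05 s, during which the arm holds its last target. There are 200 camera calls.

## Working session

There is one attempt and no reset: what is moved stays moved. The work goes in short steps, Python scripts to look and compute and a tool call to move; the robot and the scene stay as the last step left them, time stands still between calls to the robot, and variables do not carry over. Pictures are saved under pics/ and viewed, at most 10 in all, crops included, and the job is handed in when it is done.

Besides the shell and the picture viewer there is one more tool, called after "Request:" as name(argument=value, ...), one argument or row to a line, values as JSON. carry_out: Moves the arm, as the interface text tells. Its arguments: {"type":"object","properties":{"linear":{"type":"array","items":{"type":"array","items":{"type":"number"}}},"rotation":{"type":"array","items":{"type":"array","items":{"type":"number"}}},"grip":{"type":"array","items":{"type":"number"}},"grip_force":{"type":"number"}},"required":["linear","rotation","grip"]}

```bash
mkdir -p pics
cat > h.py <<'E'
import numpy as np, cv2
from workcell import bot
def ray(cm,u,v):
    T=np.array(cm["camera_from_world"]);R=T[:3,:3];c=-R.T@T[:3,3]
    d=R.T@np.array([(u-cm["cx"])/cm["fx"],-(v-cm["cy"])/cm["fy"],-1]);return c,d/np.linalg.norm(d)
def plane(cm,u,v,z):
    c,d=ray(cm,u,v);return c+d*(z-c[2])/d[2]
def tri(l):
    A=np.zeros((3,3));b=np.zeros(3)
    for cm,u,v in l:
        c,d=ray(cm,u,v);P=np.eye(3)-np.outer(d,d);A+=P;b+=P@c
    x=np.linalg.solve(A,b)
    return x,[np.linalg.norm((np.eye(3)-np.outer(d,d))@(x-c)) for c,d in [ray(*i) for i in l]]
def proj(cm,p):
    T=np.array(cm["camera_from_world"]);q=T[:3,:3]@p+T[:3,3]
    return cm["cx"]-cm["fx"]*q[0]/q[2],cm["cy"]+cm["fy"]*q[1]/q[2]
E
python3 - <<'E'
from h import *
print(bot.tcp_to_tips,bot.get_obs())
for n in("side","top","wrist"):
    m=bot.camera_model(n); print(n,{k:(np.round(v,4).tolist()) for k,v in m.items() if not isinstance(v,str)})
    cv2.imwrite(f"pics/{n}0.png",bot.camera(n))
E
```

```text
0.008 {'time': 0.0, 'q': array([ 7.37961499e+01,  5.01298450e+00,  1.00342351e+01,  9.50982522e+01,
       -1.65089870e-03,  8.99987533e+01]), 'qd': array([-0.05765472, -0.0430297 ,  0.06110284,  0.00563084, -0.02904286,
        0.10536105]), 'joint_efforts': array([ 1.15487715e-04, -5.20388103e+01,  4.64801967e+01,  1.64836604e-02,
        1.74820907e-04, -2.49006938e-06]), 'ee_pos': array([0.15343025, 0.52794936, 0.23856301]), 'tcp_rot': array([-1.79922998e+02,  1.64922171e-03,  1.63797399e+02]), 'wrist_force': array([ 0.04818514, -1.28024312,  0.16576393]), 'torque': array([-0.04044177,  0.012822  ,  0.03154013]), 'grasp_force': 0.0, 'opening': 0.08536319882926782}
side {'fx': 381.3063, 'fy': 381.3063, 'cx': 325.3091, 'cy': 195.5861, 'camera_from_world': [[-0.9359, -0.3517, -0.0196, 0.5275], [0.1602, -0.4746, 0.8655, -0.1851], [-0.3137, 0.8069, 0.5005, -0.7778], [0.0, 0.0, 0.0, 1.0]]}
top {'fx': 374.0683, 'fy': 374.0683, 'cx': 325.9613, 'cy': 201.5656, 'camera_from_world': [[0.0177, -0.9998, -0.0084, -0.0], [0.9955, 0.0168, 0.0934, -0.5627], [-0.0932, -0.0101, 0.9956, -1.0159], [0.0, 0.0, 0.0, 1.0]]}
wrist {'fx': 344.6156, 'fy': 344.6156, 'cx': 317.2419, 'cy': 197.9128, 'camera_from_world': [[0.2785, 0.9604, -0.0014, -0.5499], [-0.9229, 0.2673, -0.2772, 0.0353], [-0.2658, 0.0785, 0.9608, -0.3799], [0.0, 0.0, 0.0, 1.0]]}
```

View pics/side0.png

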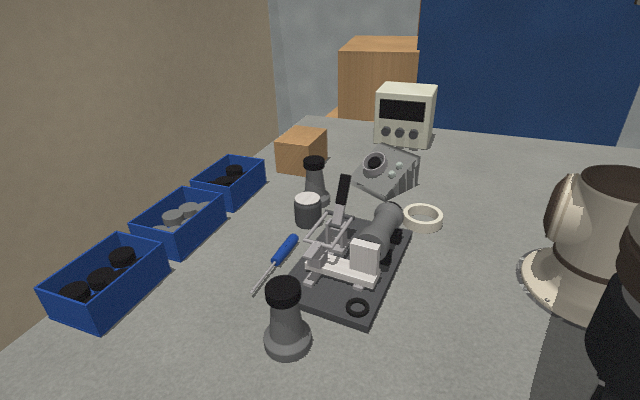

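View pics/top0.png

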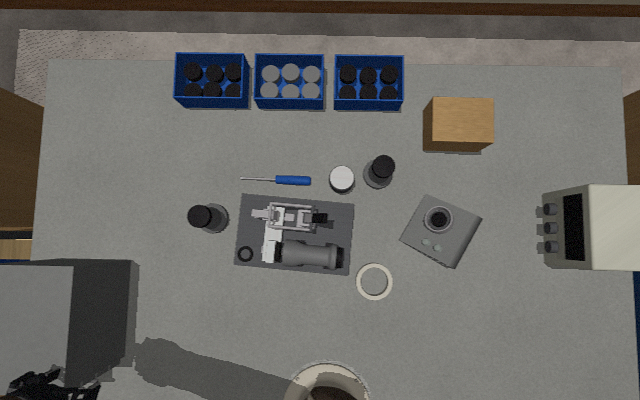

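The side view shows the fixture at about (345,265), with its black lever sleeve at (343,190). In the top view the plate spans (236..354, 195..275), the loop is near (290,215) and its tab at (258,214). The desk button is at (438,218). I'll enlarge these areas.

Run:
```python
from h import *
t=cv2.imread("pics/top0.png")[185:285,230:360];s=cv2.imread("pics/side0.png")[165:305,280:420]
t=cv2.resize(t,(520,400),interpolation=cv2.INTER_CUBIC);s=cv2.resize(s,(560,560),interpolation=cv2.INTER_CUBIC)
cv2.imwrite("pics/s1.png",s)
t=cv2.imread("pics/top0.png")[190:275,235:355]
cv2.imwrite("pics/t1.png",cv2.resize(t,None,fx=6.6,fy=6.6,interpolation=cv2.INTER_CUBIC))
# plate corners
m=bot.camera_model("top")
for u,v in[(244,194),(355,205),(350,275),(234,265)]: print(np.round(plane(m,u,v,.02),4))
```

```text
[0.5807 0.2408 0.02  ]
[ 0.555  -0.0716  0.02  ]
[ 0.3615 -0.0599  0.02  ]
[0.3828 0.2609 0.02  ]
```

View pics/t1.png

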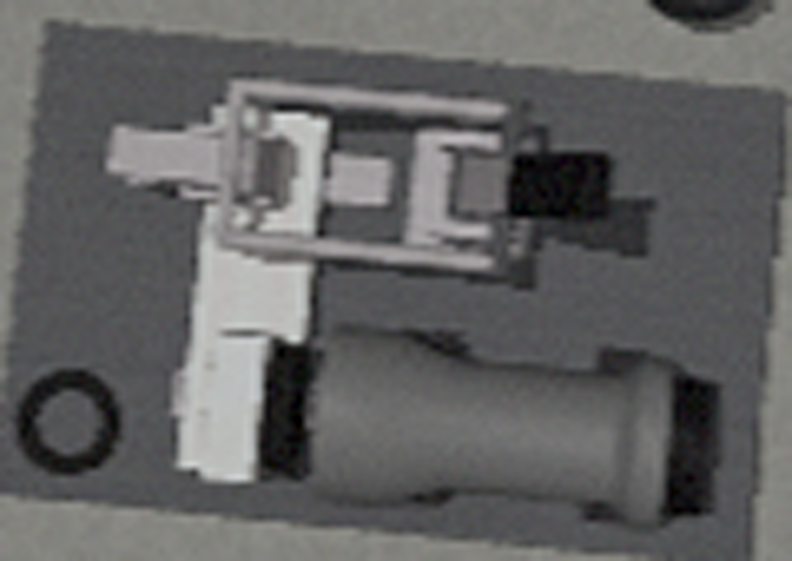

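View pics/s1.png

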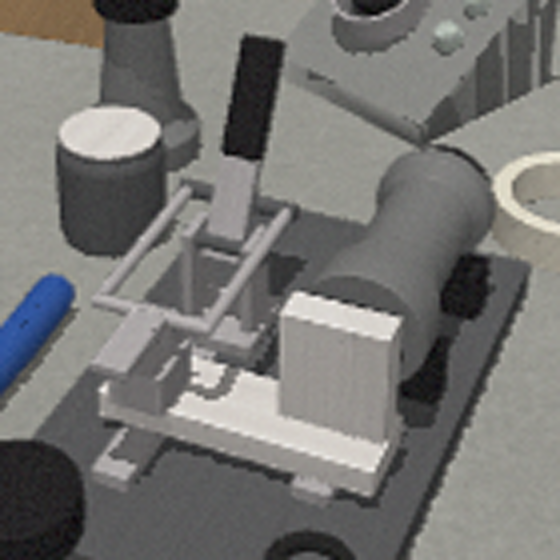

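The crops show the loop: crossbar ends at top-crop (235,87) and (226,245), side-crop (100,298) and (210,328), with the tab outward of the bar. The raised sleeve is at side-crop (255,95). I'll triangulate these.

Run:
```python
from h import *
mt,ms=bot.camera_model("top"),bot.camera_model("side")
P={"bar+":((233,87),(100,298)),"bar-":((226,245),(210,328)),"pin+":((508,108),(187,188)),"pin-":((500,262),(290,212)),
"tabend+":((113,128),(95,365)),"tabend-":((108,172),(133,380)),"sleeve_end":((606,185),(263,40)),"sleeve_lo-":((512,215),(258,160))}
for k,(a,b) in P.items():
    x,r=tri([(mt,a[0]/6.6+235-.42,a[1]/6.6+190-.42),(ms,b[0]/4+280-.4,b[1]/4+165-.4)]);
    q=np.deg2rad(-4.2);e=x-[.5127,.0593,0];l=[e[0]*np.cos(q)+e[1]*np.sin(q),-e[0]*np.sin(q)+e[1]*np.cos(q),e[2]]
    print(k,np.round(x,4),np.round(r,4),np.round(l,4))
for n in("side","top","wrist"):
    T=np.array(bot.camera_model(n)["camera_from_world"]);print(n,-T[:3,:3].T@T[:3,3])
```

```text
bar+ [0.5497 0.1547 0.0945] [0.001 0.001] [0.0299 0.0979 0.0945]
bar- [0.4885 0.1563 0.0919] [0. 0.] [-0.0313  0.095   0.0919]
pin+ [0.543  0.0459 0.0968] [0.0011 0.0011] [ 0.0312 -0.0112  0.0968]
pin- [0.4821 0.0477 0.0947] [0.0016 0.0016] [-0.0297 -0.0138  0.0947]
tabend+ [0.5325 0.202  0.0919] [0.0014 0.0014] [0.0093 0.1438 0.0919]
tabend- [0.5138 0.2035 0.0891] [0.0029 0.0029] [-0.0095  0.1439  0.0891]
sleeve_end [0.5102 0.0065 0.1767] [0.0001 0.0001] [ 0.0014 -0.0529  0.1767]
sleeve_lo- [0.501  0.0426 0.1216] [0.0001 0.0001] [-0.0105 -0.0175  0.1216]
side [0.27934724 0.72526689 0.55984617]
top [ 4.65477707e-01 -7.52034034e-04  1.06396343e+00]
wrist [0.08479324 0.54852566 0.37414623]
```

Request:
carry_out(
  linear=[
    [0.77, -0.715, 0],
    [0.77, -0.715, 0],
    [0.77, -0.715, 0],
    [0.77, -0.715, 0],
    [0.77, -0.715, 0],
    [0.77, -0.715, 0],
    [0.77, -0.715, 0],
    [0.77, -0.715, 0],
    [0.77, -0.715, 0],
    [0.77, -0.715, 0],
    [0.77, -0.715, 0],
    [0.77, -0.715, 0],
  ],
  rotation=[
    [0, 0, -0.404],
    [0, 0, -0.404],
    [0, 0, -0.404],
    [0, 0, -0.404],
    [0, 0, -0.404],
    [0, 0, -0.404],
    [0, 0, -0.404],
    [0, 0, -0.404],
    [0, 0, -0.404],
    [0, 0, -0.404],
    [0, 0, -0.404],
    [0, 0, -0.404],
  ],
  grip=[0, 0, 0, 0, 0, 0, 0, 0, 0, 0, 0, 0],
  grip_force=40,
)

```text
time: 1.35
ee_pos: [0.3388, 0.3559, 0.2391]
tcp_rot: [-180.0, 0.0, 124.9]
wrist_force: [0.4, 0.4, -0.2]
opening: 0.0428
grasp_force: 0.0
```

Request:
carry_out(
  linear=[
    [0.77, -0.715, 0],
    [0.77, -0.715, 0],
    [0.77, -0.715, 0],
    [0.77, -0.715, 0],
    [0.77, -0.715, 0],
    [0.77, -0.715, 0],
    [0.77, -0.715, 0],
    [0.77, -0.715, 0],
    [0.77, -0.715, 0],
    [0.77, -0.715, 0],
    [0.77, -0.715, 0],
    [0.77, -0.715, 0],
  ],
  rotation=[
    [0, 0, -0.404],
    [0, 0, -0.404],
    [0, 0, -0.404],
    [0, 0, -0.404],
    [0, 0, -0.404],
    [0, 0, -0.404],
    [0, 0, -0.404],
    [0, 0, -0.404],
    [0, 0, -0.404],
    [0, 0, -0.404],
    [0, 0, -0.404],
    [0, 0, -0.404],
  ],
  grip=[0, 0, 0, 0, 0, 0, 0, 0, 0, 0, 0, 0],
)

```text
time: 2.55
ee_pos: [0.5236, 0.1843, 0.239]
tcp_rot: [-180.0, 0.0, 86.1]
wrist_force: [1.4, -0.0, -0.2]
opening: 0.0428
grasp_force: 0.0
```

Request:
carry_out(
  linear=[
    [0, 0, 0],
    [0, 0, 0],
  ],
  rotation=[
    [0, 0, 0],
    [0, 0, 0],
  ],
  grip=[0, 0],
)

```text
time: 2.75
ee_pos: [0.523, 0.1848, 0.2389]
tcp_rot: [-180.0, 0.0, 86.2]
wrist_force: [-0.4, 1.4, 0.0]
opening: 0.0429
grasp_force: 0.0
```

Run:
```python
from h import *
o=bot.get_obs();print(o["time"],o["ee_pos"],o["tcp_rot"],o["opening"],o["wrist_force"],o["q"])
m=bot.camera_model("wrist");I=bot.camera("wrist");cv2.imwrite("pics/w1.png",I)
import json;json.dump({k:np.array(v).tolist() for k,v in m.items()},open("w1.json","w"),default=str)
for p in([.519,.1555,.093],[.521,.1855,.091],[.523,.2028,.09]):print(proj(m,np.array(p)))
```

```text
2.75 [0.52299243 0.18478149 0.23889118] [-1.79950501e+02  1.03504735e-02  8.62311681e+01] 0.04287325963443059 [-0.40514513  1.4174635   0.04376019] [1.94541226e+01 5.67129603e+00 1.07793158e+01 9.51575899e+01
 1.00062424e-02 1.13222955e+02]
(np.float64(316.30414833663576), np.float64(219.35752629592207))
(np.float64(316.33041891733103), np.float64(185.04089789032332))
(np.float64(317.357126756122), np.float64(164.52571539922164))
```

View pics/w1.png

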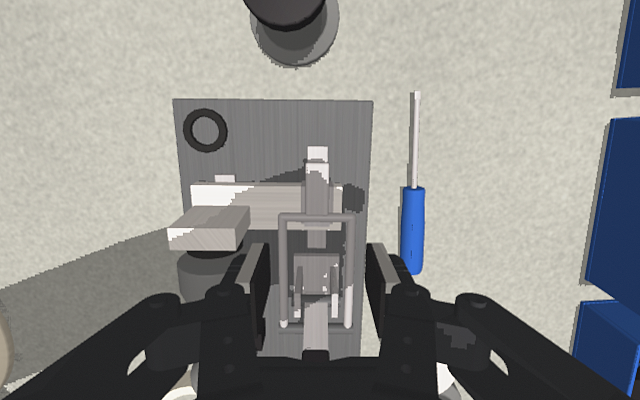

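The wrist view shows the tab centred at (316,188), its end at (316,162) and the crossbar at row 216. This agrees with the triangulation. I'll descend, grip and pull out.

Request:
carry_out(
  linear=[
    [-0.1, 0.06, -0.95],
    [0, 0, -0.95],
    [0, 0, -0.95],
    [0, 0, -0.95],
    [0, 0, -0.95],
    [0, 0, -0.95],
    [0, 0, -0.95],
    [0, 0, -0.95],
    [0, 0, 0],
    [0, 0, 0],
    [0, 0, 0],
    [0, 0, 0],
  ],
  rotation=[
    [0, 0, 0],
    [0, 0, 0],
    [0, 0, 0],
    [0, 0, 0],
    [0, 0, 0],
    [0, 0, 0],
    [0, 0, 0],
    [0, 0, 0],
    [0, 0, 0],
    [0, 0, 0],
    [0, 0, 0],
    [0, 0, 0],
  ],
  grip=[0, 0, 0, 0, 0, 0, 0, 0, 0, 1, 1, 1],
  grip_force=40,
)

```text
time: 4.0
ee_pos: [0.5222, 0.1866, 0.0889]
tcp_rot: [179.8, -0.1, 86.2]
wrist_force: [4.1, 1.1, -0.1]
opening: 0.019
grasp_force: 41.9
```

Request:
carry_out(
  linear=[
    [0, 0, 0],
    [0, 0, 0],
    [0, 0, 0],
  ],
  rotation=[
    [0, 0, 0],
    [0, 0, 0],
    [0, 0, 0],
  ],
  grip=[1, 1, 1],
)

```text
time: 4.3
ee_pos: [0.5221, 0.1866, 0.0886]
tcp_rot: [179.8, -0.1, 86.2]
wrist_force: [4.7, 2.3, 2.0]
opening: 0.0186
grasp_force: 42.2
```

Request:
carry_out(
  linear=[
    [0, 0, 0.2],
    [0.01, 0.15, 0.05],
    [0.01, 0.15, 0.05],
    [0.01, 0.15, 0],
    [0.01, 0.15, 0],
    [0.01, 0.15, 0],
    [0.01, 0.15, 0],
    [0, 0, 0],
    [0, 0, 0],
  ],
  rotation=[
    [0, 0, 0],
    [0, 0, 0],
    [0, 0, 0],
    [0, 0, 0],
    [0, 0, 0],
    [0, 0, 0],
    [0, 0, 0],
    [0, 0, 0],
    [0, 0, 0],
  ],
  grip=[1, 1, 1, 1, 1, 1, 1, 1, 1],
)

```text
time: 5.2
ee_pos: [0.5233, 0.2036, 0.0941]
tcp_rot: [179.9, 0.0, 86.2]
wrist_force: [5.6, -3.5, -0.0]
opening: 0.0189
grasp_force: 42.0
```

Run:
```python
from h import *
m=bot.camera_model("wrist");I=bot.camera("wrist");print(bot.get_obs()["ee_pos"])
S=bot.camera("side")[165:305,280:420]
cv2.imwrite("pics/w2.png",np.hstack([cv2.resize(I[100:380,220:420],(400,560)),cv2.resize(S,(400,400),interpolation=cv2.INTER_CUBIC).copy() if 0 else cv2.copyMakeBorder(cv2.resize(S,(400,400),interpolation=cv2.INTER_CUBIC),0,160,0,0,0)]))
```

```text
[0.52328047 0.20365196 0.09413991]
```

View pics/w2.png

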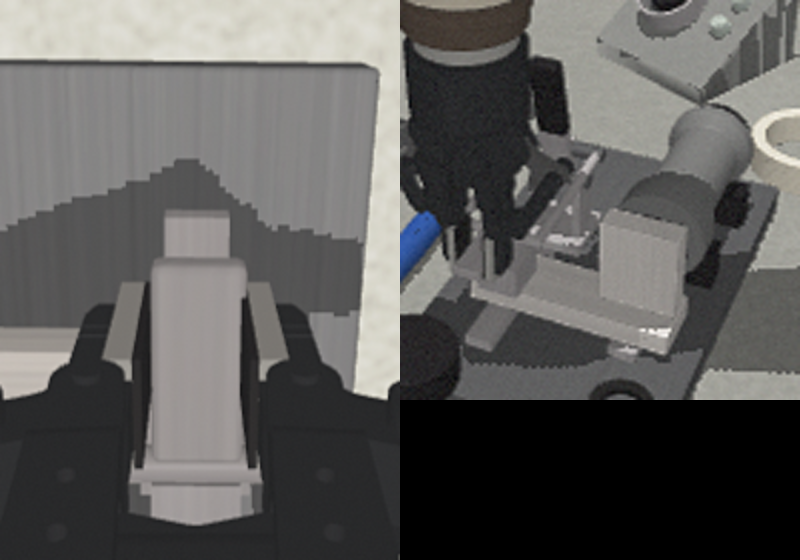

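The tab is held and has come out 17 mm, with the loop following. In the wrist crop the crossbar is near row 470. I'll lower it now, tilting along with the loop.

Request:
carry_out(
  linear=[
    [0, 0, -0.3],
    [0, 0, -0.3],
    [0, 0, -0.3],
    [0, 0, 0],
  ],
  rotation=[
    [-0.3, 0, 0],
    [-0.3, 0, 0],
    [-0.3, 0, 0],
    [0, 0, 0],
  ],
  grip=[1, 1, 1, 1],
)

```text
time: 5.7
ee_pos: [0.5232, 0.2038, 0.0752]
tcp_rot: [179.4, 7.4, 86.2]
wrist_force: [7.7, -3.7, 2.2]
opening: 0.0186
grasp_force: 42.1
```

Request:
carry_out(
  linear=[
    [0, 0, -0.15],
    [0, 0, -0.15],
    [0, 0, 0],
  ],
  rotation=[
    [-0.2, 0, 0],
    [-0.2, 0, 0],
    [0, 0, 0],
  ],
  grip=[1, 1, 1],
)

```text
time: 6.0
ee_pos: [0.5232, 0.2037, 0.0695]
tcp_rot: [179.2, 10.5, 86.1]
wrist_force: [7.2, -4.0, 0.5]
opening: 0.0186
grasp_force: 41.8
```

Request:
carry_out(
  linear=[
    [0, 0, -0.15],
    [0, 0, -0.1],
    [0, 0, 0],
  ],
  rotation=[
    [-0.1, 0, 0],
    [0, 0, 0],
    [0, 0, 0],
  ],
  grip=[1, 1, 1],
)

```text
time: 6.3
ee_pos: [0.5233, 0.2036, 0.065]
tcp_rot: [179.1, 11.2, 86.1]
wrist_force: [6.3, -2.4, 2.2]
opening: 0.0188
grasp_force: 42.0
```

Run:
```python
from h import *
print(bot.get_obs()["wrist_force"])
S=bot.camera("side")[165:305,280:420]
cv2.imwrite("pics/s3.png",cv2.resize(S,(560,560),interpolation=cv2.INTER_CUBIC))
```

```text
[ 6.27654093 -2.38240768  2.19023898]
```

Request:
carry_out(
  linear=[
    [0, 0, 0],
    [0, 0, 0],
    [0, 0, 0],
    [0, 0, 0],
  ],
  rotation=[
    [0, 0, 0],
    [0, 0, 0],
    [0, 0, 0],
    [0, 0, 0],
  ],
  grip=[0, 0, 0, 0],
)

```text
time: 6.75
ee_pos: [0.522, 0.2042, 0.0642]
tcp_rot: [179.3, 11.2, 86.2]
wrist_force: [-0.5, -0.4, 0.3]
opening: 0.0427
grasp_force: 0.0
```

Request:
carry_out(
  linear=[
    [0, 0.2, 0.98],
    [0, 0.2, 0.98],
    [0, 0, 1],
    [0, 0, 1],
    [0, 0, 1],
    [0, 0, 1],
    [0, 0, 1],
    [0, 0, 1],
    [0, 0, 0],
  ],
  rotation=[
    [0, 0, 0],
    [0, 0, 0],
    [0, 0, 0],
    [0.3, 0, 0],
    [0.3, 0, 0],
    [0.4, 0, 0],
    [0.4, 0, 0],
    [0, 0, 0],
    [0, 0, 0],
  ],
  grip=[0, 0, 0, 0, 0, 0, 0, 0, 0],
)

```text
time: 7.65
ee_pos: [0.523, 0.2121, 0.2265]
tcp_rot: [179.8, -0.1, 86.2]
wrist_force: [-0.4, -0.2, 0.9]
opening: 0.0429
grasp_force: 0.0
```

Run:
```python
from h import *
print(bot.get_obs()["ee_pos"],bot.get_obs()["tcp_rot"])
m=bot.camera_model("wrist");I=bot.camera("wrist")
S=bot.camera("side")[165:305,280:420];T=bot.camera("top")[180:285,230:360]
a=cv2.resize(S,(400,400),interpolation=cv2.INTER_CUBIC);b=cv2.resize(T,(400,323),interpolation=cv2.INTER_CUBIC)
c=cv2.resize(I[120:380,220:420],(400,520),interpolation=cv2.INTER_CUBIC)
o=np.zeros((600,800,3),np.uint8);o[:520,:400]=c;o[:300,400:]=cv2.resize(S[25:130],(400,300),interpolation=cv2.INTER_CUBIC);o[300:,400:]=cv2.resize(T[:98],(400,300),interpolation=cv2.INTER_CUBIC)
cv2.imwrite("pics/m4.png",o)
for k in m: np.savez("w4.npz",**{k:np.array(v) for k,v in m.items() if not isinstance(v,str)})
```

```text
[0.52297137 0.21211764 0.22651331] [ 1.79779603e+02 -1.12277616e-01  8.61951785e+01]
```

View pics/m4.png

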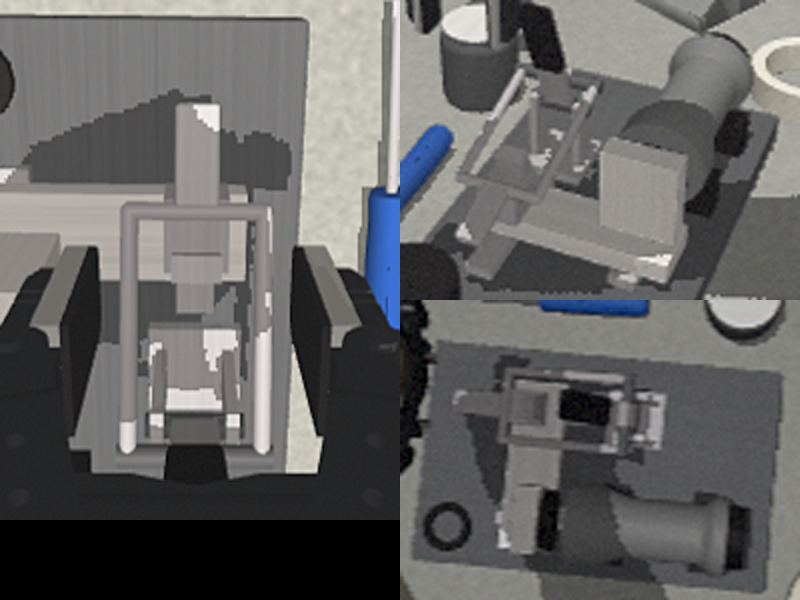

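The crossbar (wrist-crop row 210) now sits beyond the keeper post (wrist-crop (197,265)), with the loop sloping down onto the ledge. The lever leans towards the keeper, so the loop is hooked. Next I close the fingers and sweep the lever over from the keeper side.

Request:
carry_out(
  linear=[
    [-0.06, -0.96, -0.7],
    [-0.06, -0.96, -0.7],
    [-0.06, -0.96, -0.7],
    [-0.06, -0.96, -0.7],
    [0, 0, 0],
    [-0.04, -0.54, 0.03],
    [-0.04, -0.54, 0.03],
    [-0.04, -0.54, 0.03],
    [-0.04, -0.54, 0.03],
    [-0.04, -0.54, 0.03],
    [0, 0, 0],
  ],
  rotation=[
    [0, 0, 0],
    [0, 0, 0],
    [0, 0, 0],
    [0, 0, 0],
    [0, 0, 0],
    [0, 0, 0],
    [0, 0, 0],
    [0, 0, 0],
    [0, 0, 0],
    [0, 0, 0],
    [0, 0, 0],
  ],
  grip=[1, 1, 1, 1, 1, 1, 1, 1, 1, 1, 1],
)

```text
time: 8.9
ee_pos: [0.5135, 0.08, 0.1707]
tcp_rot: [180.0, 0.0, 86.2]
wrist_force: [0.0, -0.5, 0.2]
opening: -0.0001
grasp_force: 0.0
```

Request:
carry_out(
  linear=[
    [-0.02, -0.4, 0],
    [-0.02, -0.4, 0],
    [-0.02, -0.4, 0],
    [0, 0, 0],
  ],
  rotation=[
    [0, 0, 0],
    [0, 0, 0],
    [0, 0, 0],
    [0, 0, 0],
  ],
  grip=[1, 1, 1, 1],
)

```text
time: 9.3
ee_pos: [0.5122, 0.0564, 0.1704]
tcp_rot: [-180.0, 0.0, 86.2]
wrist_force: [0.1, -0.4, -0.4]
opening: 0.0001
grasp_force: 0.0
```

Run:
```python
from h import *
o=bot.get_obs();print(o["ee_pos"],o["wrist_force"])
S=bot.camera("side")[145:285,270:410];T=bot.camera("top")[180:285,230:360]
cv2.imwrite("pics/m5.png",np.hstack([cv2.resize(S,(400,400),interpolation=cv2.INTER_CUBIC),cv2.copyMakeBorder(cv2.resize(T,(400,323),interpolation=cv2.INTER_CUBIC),0,77,0,0,0)]))
```

```text
[0.51219306 0.05636832 0.17036456] [ 0.12084843 -0.41540975 -0.41788011]
```

View pics/m5.png

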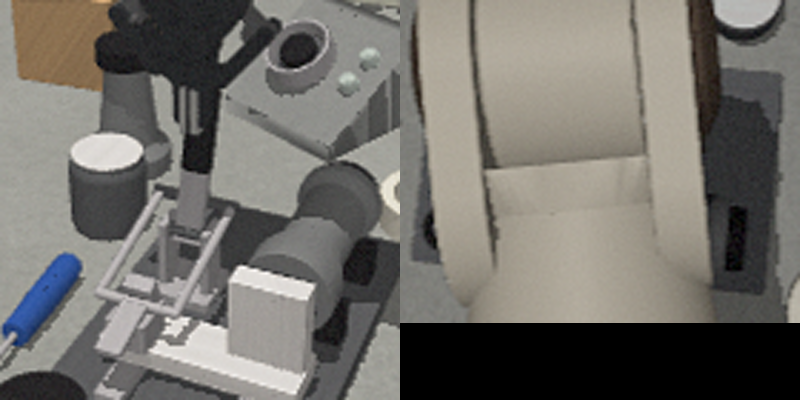

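Run:
```python
from h import *
m=bot.camera_model("side")
for n,l in (("m4",((300.3,253),(329,260))),("now",((305,247.6),(333,254.2)))):
  for u,v in l:
    for x in (.5495,.489):
      c,d=ray(m,u,v); t=(x-c[0])/d[0]; print(n,np.round(c+d*t,4), end=' ')
    print()
```

```text
m4 [0.5495 0.1769 0.0753] m4 [0.489  0.2997 0.1838] 
m4 [ 0.5495  0.0146 -0.0698] m4 [0.489  0.1738 0.0712] 
now [0.5495 0.1533 0.0716] now [0.489  0.2814 0.181 ] 
now [ 0.5495 -0.0157 -0.074 ] now [0.489  0.1502 0.0679]
```

Request:
carry_out(
  linear=[
    [-0.02, -0.4, -0.1],
    [-0.02, -0.4, -0.15],
    [-0.02, -0.4, -0.2],
    [0, 0, 0],
  ],
  rotation=[
    [0, 0, 0],
    [0, 0, 0],
    [0, 0, 0],
    [0, 0, 0],
  ],
  grip=[1, 1, 1, 1],
)

```text
time: 9.8
ee_pos: [0.5109, 0.0322, 0.1611]
tcp_rot: [-180.0, 0.0, 86.2]
wrist_force: [-1.7, 1.1, 2.1]
opening: -0.0
grasp_force: 1.1
```

Run:
```python
from h import *
o=bot.get_obs();print(o["ee_pos"],o["wrist_force"])
S=bot.camera("side")[165:285,270:410]
cv2.imwrite("pics/s6.png",cv2.resize(S,(700,600),interpolation=cv2.INTER_CUBIC))
```

```text
[0.51088408 0.03224866 0.16110619] [-1.67195064  1.13641285  2.1377658 ]
```

Request:
carry_out(
  linear=[
    [-0.02, -0.35, -0.27],
    [-0.02, -0.35, -0.27],
    [-0.02, -0.35, -0.3],
    [0, 0, 0],
  ],
  rotation=[
    [0, 0, 0],
    [0, 0, 0],
    [0, 0, 0],
    [0, 0, 0],
  ],
  grip=[1, 1, 1, 1],
)

```text
time: 10.25
ee_pos: [0.51, 0.0117, 0.1443]
tcp_rot: [180.0, 0.0, 86.2]
wrist_force: [0.5, 0.6, 1.3]
opening: -0.0001
grasp_force: 0.9
```

Run:
```python
from h import *
o=bot.get_obs();print(o["ee_pos"],o["wrist_force"])
S=bot.camera("side")[165:285,270:410]
cv2.imwrite("pics/s7.png",cv2.resize(S,(700,600),interpolation=cv2.INTER_CUBIC))
```

```text
[0.50996131 0.01166811 0.14429448] [0.50834806 0.62653305 1.33999743]
```

View pics/s7.png

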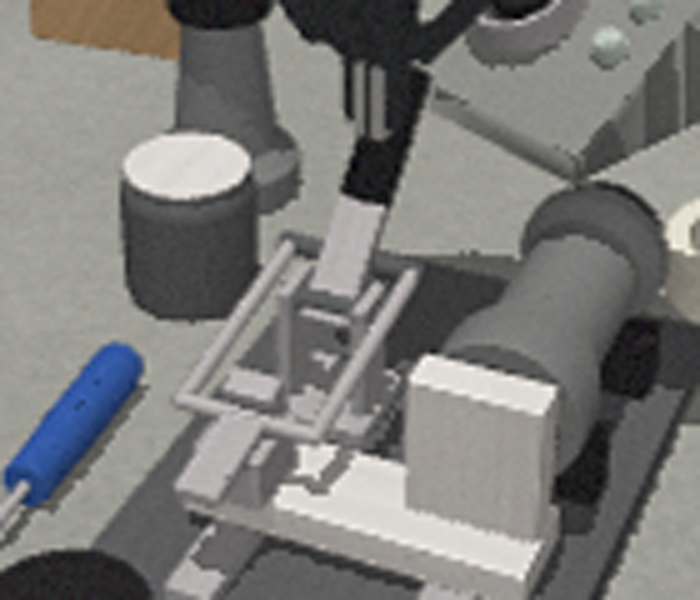

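Run:
```python
from h import *
m=bot.camera_model("side")
for n,l in (("s1",((304.6,239.1),(332.1,246.6))),("m5",((305,247.6),(333,254.2))),("s7",((306.6-.4,245.4-.4),(333-.4,252-.4)))):
  for (u,v),x in zip(l,(.5495,.489)):
      c,d=ray(m,u,v); t=(x-c[0])/d[0]; print(n,np.round(c+d*t,4), end=' ')
  print()
# dark sample
I=cv2.imread("pics/s7.png"); print(I[480,255],I[440,290],I[470,275])
```

```text
s1 [0.5495 0.1528 0.0931] s1 [0.489  0.1549 0.0907] 
m5 [0.5495 0.1533 0.0716] m5 [0.489  0.1502 0.0679] 
s7 [0.5495 0.1467 0.0736] s7 [0.489  0.1524 0.0763] 
[124 126 128] [99 97 99] [97 96 99]
```

The seal plate's top edge is about 3 px higher than at the start (row 237 against 240), and the crossbar is at seat height (z about 0.074). So the loop is hooked and the carriage is coming up. I'll carry on pressing.

Request:
carry_out(
  linear=[
    [-0.02, -0.27, -0.35],
    [-0.02, -0.27, -0.37],
    [-0.02, -0.25, -0.4],
    [0, -0.12, -0.42],
    [0, -0.1, -0.42],
    [0, 0, 0],
  ],
  rotation=[
    [0, 0, 0],
    [0, 0, 0],
    [0, 0, 0],
    [0, 0, 0],
    [0, 0, 0],
    [0, 0, 0],
  ],
  grip=[1, 1, 1, 1, 1, 1],
)

```text
time: 10.9
ee_pos: [0.5078, -0.008, 0.1036]
tcp_rot: [-179.8, 0.0, 86.2]
wrist_force: [-0.4, -0.2, 0.2]
opening: 0.0002
grasp_force: 0.0
```

Request:
carry_out(
  linear=[
    [0, -0.05, -0.35],
    [0, -0.05, -0.35],
    [0, 0, -0.15],
    [0, 0, 0],
  ],
  rotation=[
    [0, 0, 0],
    [0, 0, 0],
    [0, 0, 0],
    [0, 0, 0],
  ],
  grip=[1, 1, 1, 1],
)

```text
time: 11.3
ee_pos: [0.5085, -0.0099, 0.089]
tcp_rot: [180.0, 0.0, 86.2]
wrist_force: [-2.2, -0.5, 6.6]
opening: 0.0001
grasp_force: 3.2
```

Request:
carry_out(
  linear=[
    [0, 0, -0.1],
    [0, 0, -0.1],
    [0, 0, 0],
    [0, 0, 0],
  ],
  rotation=[
    [0, 0, 0],
    [0, 0, 0],
    [0, 0, 0],
    [0, 0, 0],
  ],
  grip=[1, 1, 1, 1],
)

```text
time: 11.7
ee_pos: [0.5088, -0.0099, 0.0885]
tcp_rot: [179.8, 0.0, 86.2]
wrist_force: [-14.6, -0.1, 34.2]
opening: 0.0001
grasp_force: 16.7
```

Request:
carry_out(
  linear=[
    [0, 0, 0.3],
    [0, 0, 0.9],
    [0, 0, 1],
    [0, 0, 1],
    [0, 0, 1],
    [0, 0, 1],
    [0, 0, 1],
    [0, 0, 1],
    [0, 0, 1],
    [0, 0, 0],
  ],
  rotation=[
    [0, 0, 0],
    [0, 0, 0],
    [0, 0, 0],
    [0, 0, 0],
    [0, 0, 0],
    [0, 0, 0],
    [0, 0, 0],
    [0, 0, 0],
    [0, 0, 0],
    [0, 0, 0],
  ],
  grip=[1, 1, 1, 1, 1, 1, 1, 1, 1, 1],
)

```text
time: 12.7
ee_pos: [0.5095, -0.0098, 0.2509]
tcp_rot: [179.8, -0.0, 86.2]
wrist_force: [0.2, -0.8, -0.6]
opening: -0.0001
grasp_force: 0.0
```

Run:
```python
from h import *
print(bot.get_obs()["ee_pos"])
S=bot.camera("side");T=bot.camera("top");cv2.imwrite("pics/sA.png",S);cv2.imwrite("pics/tA.png",T)
L=[]
for n,f,(x0,y0,x1,y1) in (("top","top0",(422,203,455,235)),("side","side0",(360,148,392,178))):
    g=cv2.imread(f"pics/{f}.png",0)[y0:y1,x0:x1]
    _,b=cv2.threshold(g,60,255,cv2.THRESH_BINARY_INV)
    k,_,st,c=cv2.connectedComponentsWithStats(b)
    i=1+np.argmax(st[1:,4]);print(n,st[i],c[i]+[x0,y0]);L.append((bot.camera_model(n),c[i][0]+x0,c[i][1]+y0))
print(tri(L))
mt=bot.camera_model("top")
for u,v in((427,194),(482,219),(455,268),(400,240)):print(plane(mt,u,v,.05))
o=np.hstack([cv2.resize(S[180:290,280:415],(430,350),interpolation=cv2.INTER_CUBIC),cv2.resize(T[185:280,235:355],(370,350),interpolation=cv2.INTER_CUBIC)])
cv2.imwrite("pics/mA.png",o)
```

```text
[ 0.50946559 -0.00981194  0.25086133]
top [  8   9  18  16 215] [438.27906977 219.10232558]
side [  8   9  13  12 128] [373.8203125 162.484375 ]
(array([ 0.51635601, -0.28805996,  0.07424188]), [np.float64(0.0003458505055747378), np.float64(0.00034585050557477267)])
[ 0.58575558 -0.26509749  0.05      ]
[ 0.52026181 -0.41280465  0.05      ]
[ 0.38810209 -0.3382041   0.05      ]
[ 0.45988878 -0.19165294  0.05      ]
```

View pics/mA.png

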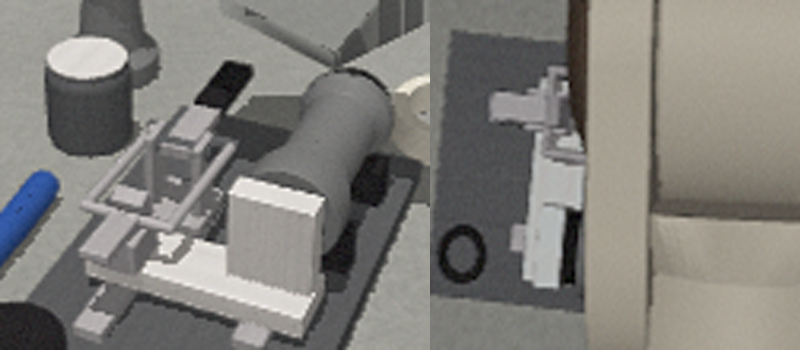

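The side crop shows the lever lying back (sleeve near crop (225,85)) and the loop still over the keeper. I'll check the carriage travel numerically against the starting pictures.

Run:
```python
from h import *
yv=np.array([.064,.998,0])
for n,a,b,box,p in (("side","side0","sA",(345,234,386,270),[.45,.157,.09]),("top","top0","tA",(258,236,277,266),[.45,.157,.11])):
    A=cv2.imread(f"pics/{a}.png",0);B=cv2.imread(f"pics/{b}.png",0);x0,y0,x1,y1=box
    if n=="side": t=A[y0:y1,x0:x1]
    else: t=A[y0:y1,x0:x1]
    W=cv2.resize(B[y0-12:y1+12,x0-12:x1+12],None,fx=4,fy=4,interpolation=cv2.INTER_CUBIC);t=cv2.resize(t,None,fx=4,fy=4,interpolation=cv2.INTER_CUBIC)
    r=cv2.matchTemplate(W,t,cv2.TM_CCOEFF_NORMED);_,v,_,l=cv2.minMaxLoc(r)
    m=bot.camera_model(n);p=np.array(p);e=np.array(proj(m,p-.009*yv))-proj(m,p)
    print(n,v,np.array(l)/4-12,"expected for 9mm",e)
m=bot.camera_model("side")
for (u,v),x in zip(((306.4,244.1),(336.2,251.4)),(.5495,.489)):
    c,d=ray(m,u,v); print(c+d*(x-c[0])/d[0])
# sleeve region: dark mask in side
g=cv2.imread("pics/sA.png",0);b=(g[195:220,335:365]<45).astype(np.uint8)
k,_,st,c=cv2.connectedComponentsWithStats(b);print(st[1:],c[1:]+[335,195])
P=np.array([.5137,.064,.075])
for th in(0,.1,.3,.5):
    q=[P+yv*(-r*np.cos(th)+o*np.sin(th))+np.array([0,0,r*np.sin(th)+o*np.cos(th)]) for r,o in((49,6),(117,6),(83,0))for r,o in[(r/1e3,o/1e3)]]
    print(th,[np.round(proj(m,i),1).tolist() for i in q])
```

```text
side 0.9543030858039856 [ 1.75 -2.5 ] expected for 9mm [ 1.63341785 -2.63235128]
top 0.9528756737709045 [3.25 0.  ] expected for 9mm [3.5239618  0.29148488]
[0.5495     0.14546058 0.07505124]
[0.489      0.13053053 0.06040498]
[[  6   5  18  15 144]
 [ 15  21   1   1   1]] [[350.07638889 206.73611111]
 [350.         216.        ]]
0 [[343.7, 213.0], [354.0, 199.2], [349.0, 208.0]]
0.1 [[343.6, 211.4], [353.9, 195.3], [349.0, 205.2]]
0.3 [[343.1, 208.6], [353.3, 188.3], [348.5, 200.0]]
0.5 [[342.3, 206.5], [351.9, 182.4], [347.6, 195.6]]
```

Carriage drawn about 9 mm in both views, and the sleeve position matches a lever angle near 0, so it is latched. Now the desk's orientation.

Run:
```python
from h import *
mt=bot.camera_model("top")
I=cv2.imread("pics/top0.png");h=cv2.cvtColor(I,cv2.COLOR_BGR2GRAY)
sub=h[185:275,390:492];_,b=cv2.threshold(cv2.GaussianBlur(sub,(3,3),0),0,255,cv2.THRESH_BINARY_INV+cv2.THRESH_OTSU)
cs,_=cv2.findContours(cv2.morphologyEx(b,cv2.MORPH_CLOSE,np.ones((5,5))),cv2.RETR_EXTERNAL,cv2.CHAIN_APPROX_NONE)
c=max(cs,key=cv2.contourArea);hl=cv2.convexHull(c);print(cv2.contourArea(c),(cv2.approxPolyDP(hl,4,True)[:,0]+[390,185]).tolist())
f=[plane(mt,427,194,.007),plane(mt,400,240,.007)];k=[plane(mt,482,219,.096),plane(mt,455,268,.096)]
print(np.round(f,4),np.round(k,4))
f=np.array(f);k=np.array(k);print(np.linalg.norm(f[0]-f[1]),np.linalg.norm(k[0]-k[1]),np.linalg.norm((f-k).mean(0)[:2]))
X=(k-f).mean(0)[:2];w=f[0]-f[1];print("yaw x",np.degrees(np.arctan2(X[1],X[0])),"from front edge",np.degrees(np.arctan2(-w[0],w[1])))
w=k[0]-k[1];print(np.degrees(np.arctan2(-w[0],w[1])))
```

```text
488.0 [[448, 211], [444, 232], [423, 225], [434, 209]]
[[ 0.5909 -0.2763  0.007 ]
 [ 0.4597 -0.1997  0.007 ]] [[ 0.5178 -0.3941  0.096 ]
 [ 0.3916 -0.3229  0.096 ]]
0.15190765706161444 0.14487623791969942 0.1396168822798823
yaw x -120.35660727451128 from front edge -120.26399495058492
-119.4435395973815
```

Request:
carry_out(
  linear=[
    [0.135, -0.97, 0],
    [0.135, -0.97, 0],
    [0.135, -0.97, 0],
    [0.135, -0.97, 0],
    [0.135, -0.97, 0],
    [0.135, -0.97, 0],
    [0.135, -0.97, 0],
    [0.135, -0.97, 0],
    [0.135, -0.97, 0],
    [0.135, -0.97, 0],
    [0.135, -0.97, 0],
    [0.135, -0.97, 0],
  ],
  rotation=[
    [0, 0, 0],
    [0, 0, 0],
    [-0.426, 0.246, 0],
    [-0.426, 0.246, 0],
    [-0.426, 0.246, 0],
    [-0.426, 0.246, 0],
    [-0.426, 0.246, 0],
    [-0.426, 0.246, 0],
    [-0.426, 0.246, 0],
    [-0.426, 0.246, 0],
    [0, 0, 0],
    [0, 0, 0],
  ],
  grip=[1, 1, 1, 1, 1, 1, 1, 1, 1, 1, 1, 1],
)

```text
time: 14.0
ee_pos: [0.5412, -0.2429, 0.2462]
tcp_rot: [-164.6, 27.9, 90.2]
wrist_force: [0.4, 0.6, -0.4]
opening: -0.0001
grasp_force: 0.0
```

Request:
carry_out(
  linear=[
    [0, 0, -0.9],
    [0, 0, -0.9],
    [0, 0, -0.9],
    [0, 0, 0],
    [0, 0, 0],
  ],
  rotation=[
    [0, 0, 0],
    [0, 0, 0],
    [0, 0, 0],
    [0, 0, 0],
    [0, 0, 0],
  ],
  grip=[1, 1, 1, 1, 1],
)

```text
time: 14.5
ee_pos: [0.5407, -0.2425, 0.1939]
tcp_rot: [-164.7, 27.9, 90.1]
wrist_force: [0.1, -0.8, -0.0]
opening: -0.0
grasp_force: 0.0
```

Run:
```python
from h import *
from scipy.spatial.transform import Rotation as R
o=bot.get_obs();print(o["ee_pos"],o["wrist_force"],R.from_euler("xyz",o["tcp_rot"],degrees=True).as_matrix()[:,2])
m=bot.camera_model("wrist");I=bot.camera("wrist");cv2.imwrite("pics/wB.png",I)
p=proj(m,np.array([.516,-.288,.074]));print("pred",p)
g=cv2.cvtColor(I,cv2.COLOR_BGR2GRAY);_,b=cv2.threshold(g,55,255,cv2.THRESH_BINARY_INV)
k,_,st,c=cv2.connectedComponentsWithStats(b)
for i in range(1,k):
    if st[i,4]>150:print(st[i],c[i])
cs=cv2.HoughCircles(cv2.medianBlur(g,5),cv2.HOUGH_GRADIENT,1.5,20,param1=80,param2=35,minRadius=25,maxRadius=110);print(cs[0][:6] if cs is not None else None)
```

```text
[ 0.54065467 -0.24253456  0.19390177] [ 0.08914588 -0.84258091 -0.00619999] [-0.26259336 -0.45204236 -0.85246843]
pred (np.float64(331.2756554212247), np.float64(171.1776173447289))
[ 306  145   51   52 1516] [334.26912929 167.2585752 ]
[   14   242   607   158 43044] [317.65730415 351.27007248]
[[330.75     170.25      25.9     ]
 [302.25     144.75      99.25    ]
 [311.25     123.75      75.7     ]
 [296.25     203.25      77.8     ]
 [242.25     116.25     100.899994]
 [303.75     168.75      72.85    ]]
```

Request:
carry_out(
  linear=[
    [0.45, 0.65, -0.48],
    [-0.228, -0.396, -0.746],
    [-0.228, -0.396, -0.746],
    [-0.228, -0.396, -0.746],
    [-0.228, -0.396, -0.746],
    [-0.228, -0.396, -0.746],
    [-0.228, -0.396, -0.746],
    [0, 0, 0],
    [0, 0, 0],
  ],
  rotation=[
    [0, 0, 0],
    [0, 0, 0],
    [0, 0, 0],
    [0, 0, 0],
    [0, 0, 0],
    [0, 0, 0],
    [0, 0, 0],
    [0, 0, 0],
    [0, 0, 0],
  ],
  grip=[1, 1, 1, 1, 1, 1, 1, 1, 1],
)

```text
time: 15.45
ee_pos: [0.5232, -0.2767, 0.0958]
tcp_rot: [-164.9, 27.9, 90.0]
wrist_force: [0.3, 0.2, 0.5]
opening: -0.0003
grasp_force: 0.0
```

Request:
carry_out(
  linear=[
    [-0.052, -0.09, -0.17],
    [-0.052, -0.09, -0.17],
    [-0.052, -0.09, -0.17],
    [-0.052, -0.09, -0.17],
    [0, 0, 0],
  ],
  rotation=[
    [0, 0, 0],
    [0, 0, 0],
    [0, 0, 0],
    [0, 0, 0],
    [0, 0, 0],
  ],
  grip=[1, 1, 1, 1, 1],
)

```text
time: 15.95
ee_pos: [0.5188, -0.2845, 0.0817]
tcp_rot: [-164.9, 27.9, 90.0]
wrist_force: [2.5, 2.6, 1.9]
opening: -0.0001
grasp_force: 1.9
```

Request:
carry_out(
  linear=[
    [-0.026, -0.045, -0.085],
    [-0.026, -0.045, -0.085],
    [0, 0, 0],
  ],
  rotation=[
    [0, 0, 0],
    [0, 0, 0],
    [0, 0, 0],
  ],
  grip=[1, 1, 1],
)

```text
time: 16.25
ee_pos: [0.5179, -0.2861, 0.0787]
tcp_rot: [-164.9, 27.9, 90.0]
wrist_force: [3.9, 2.9, 3.8]
opening: 0.0002
grasp_force: 2.9
```

Request:
carry_out(
  linear=[
    [-0.026, -0.045, -0.085],
    [0, 0, 0],
  ],
  rotation=[
    [0, 0, 0],
    [0, 0, 0],
  ],
  grip=[1, 1],
)

```text
time: 16.45
ee_pos: [0.5179, -0.2863, 0.0784]
tcp_rot: [-165.0, 27.9, 90.0]
wrist_force: [1.6, 13.0, 14.5]
opening: -0.0001
grasp_force: 9.3
```

Request:
carry_out(
  linear=[
    [-0.02, -0.034, -0.064],
    [0, 0, 0],
  ],
  rotation=[
    [0, 0, 0],
    [0, 0, 0],
  ],
  grip=[1, 1],
)

```text
time: 16.65
ee_pos: [0.5179, -0.2864, 0.0783]
tcp_rot: [-165.1, 27.9, 90.0]
wrist_force: [1.2, 18.9, 23.4]
opening: 0.0002
grasp_force: 14.4
```

Request:
carry_out(
  linear=[
    [0.13, 0.226, 0.426],
    [0.23, 0.4, 0.75],
    [0.23, 0.4, 0.75],
    [0.23, 0.4, 0.75],
    [0.23, 0.4, 0.75],
    [0, 0, 0.9],
    [0, 0, 0.9],
    [0, 0, 0],
    [0, 0, 0],
  ],
  rotation=[
    [0, 0, 0],
    [0, 0, 0],
    [0, 0, 0],
    [0, 0, 0],
    [0, 0, 0],
    [0, 0, 0],
    [0, 0, 0],
    [0, 0, 0],
    [0, 0, 0],
  ],
  grip=[1, 1, 1, 1, 1, 1, 1, 1, 1],
)

```text
time: 17.55
ee_pos: [0.5374, -0.2514, 0.1792]
tcp_rot: [-164.8, 27.9, 90.0]
wrist_force: [-1.1, 0.5, -0.3]
opening: -0.0002
grasp_force: 0.0
```

Run:
```python
from h import *
o=bot.get_obs();print(o["time"],o["ee_pos"],o["wrist_force"])
A=cv2.imread("pics/sA.png",0);B=cv2.cvtColor(bot.camera("side"),cv2.COLOR_BGR2GRAY)
print(cv2.phaseCorrelate(np.float32(A[180:280,290:400]),np.float32(B[180:280,290:400])),cv2.absdiff(A,B)[180:280,290:400].mean())
print(bot.job_done())
```

```text
17.55 [ 0.53743008 -0.25140345  0.17919153] [-1.09431052  0.52820423 -0.29046257]
((0.037514217583130005, -0.09095956499920277), 0.8836482081413269) 10.323363636363636
the job is handed in; nothing more can be done
None
```

The latch is hooked and shut with the carriage drawn up about 9 mm, the button was then pressed to its stop (about 29 N) and released, and the job was handed in at 17.6 s; the verdict was not shown.

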